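Pack the kiln caddy

TASK

Pack the wooden caddy for the next kiln firing. First lift the fireclay plate straight up off its two dowels, keeping it level, and lay it flat on the raised bed in the caddy between the two end stops; then stand the three tall kiln props upright in the caddy, each fully down in the pocket of its own shape (round, square, oblong). Set things down rather than dropping them, and leave the two half-height props where they stand.

Things in the scene. Friction and masses are not known exactly. Their poses are not given: they have to be found in the camera images.
- caddy: Fixed wooden tray 228 (x) x 260 (y) mm, walls 30 high, floor 8 above the bench. Origin: centre of its underside. 44 mm to +x lies the centre of the plate's raised bed: 36 (x) x 110 (y) mm, flat top 28 above the bench, 46 mm of free floor for fingers at its +x and -x sides; stops at its y ends, 130 apart, rise 8 over it. 62 mm to -x: three pocket blocks in a row along y, 76 apart, in any order.
- plate: Pale fireclay plate 60 (x) x 110 (y) x 10 mm, about 130 g. Origin: centre of its underside. Two 9.5 mm holes, 38 mm from its centre along +y and -y. It starts flat, 20 mm above the bench, on a fixed wooden block 36 (x) x 110 (y) mm with a 4 mm high foot 50 x 130, so its long edges overhang by 12 mm for gripping across x. Two 8 mm steel dowels through its holes end 27 mm above its underside.
- tall_round: Tall round kiln prop of pale fireclay standing upright, 34 mm diameter, 90 mm high, one small dark hole mark on top, 110 to 205 g. Origin: centre of its underside; z up its length.
- tall_square: Tall square kiln prop of pale fireclay standing upright, 32 x 32 mm (sides along its x and y), 90 mm high, one small dark hole mark on top, 125 to 230 g. Origin: centre of its underside; z up its length.
- tall_oblong: Tall oblong kiln prop of pale fireclay standing upright, 56 mm along its x, 28 mm along its y, 90 mm high, two small dark hole marks on top, 185 to 340 g. Origin: centre of its underside; z up its length.
- half_round: Half-height round kiln prop of pale fireclay standing upright, 34 mm diameter, only 45 mm high. Origin: centre of its underside; z up its length. A look-alike: it stays where it stands.
- half_square: Half-height square kiln prop of pale fireclay standing upright, 32 x 32 mm, only 45 mm high. Origin: centre of its underside; z up its length. A look-alike: it stays where it stands.
- pocket_round: Plywood pocket block fixed in the caddy, 84 (x) x 64 (y) x 26 mm high, with a round pocket 50 mm in diameter in its top, 20 mm deep (its floor is 6 mm above the block's underside, so 14 mm above the bench). Origin: centre of its underside, 8 mm above the bench, right below the pocket's centre.
- pocket_square: Plywood pocket block as the round one, but with a square pocket 48 x 48 mm, 20 mm deep, floor 6 mm above its underside. Origin: centre of its underside, below the pocket's centre.
- pocket_oblong: Plywood pocket block as the round one, but with an oblong pocket 72 mm along its x and 44 mm along its y, 20 mm deep, floor 6 mm above its underside. Origin: centre of its underside, below the pocket's centre.
Things that resemble listed ones, but are neither listed nor needed, are in the scene too. What is meant by the plate is not green, and is the smaller of those in its own colour.

How it is judged:
By the outcome, as a careful person would: the job done as asked, in the order asked, and still so for the second after the job is handed in, with the robot touching nothing.
It also fails if it takes over 144 s, if anything falls off the work surface, if the arm or the gripper's body presses on something with over 40 N, if the wrist force passes 120 N, or if a joint passes its speed limit or range.

ROBOT

A 7-joint arm with a two-finger parallel gripper is mounted at the origin on the work surface. World frame = base frame: x ahead of the robot, y to its left, z up, the work surface at z = 0. Lengths are in mm, angles in rad, forces in N, time in s.
With the tool pointing down it reaches from about 400 to 875 mm from the base axis. Payload 4.4 kg.
Tool frame: the origin (TCP) lies on the centre line of the jaws, within the pads' length; the fingertips stand 25 mm ahead of it and the grasp point (between the pads) lies 6 mm ahead of it; x points along the fingers, y is the direction in which the jaws open and shut, and the axes are right-handed (so a half turn about x gives the same grasp; the last joint's range is limited). The gripper opens to 85 mm and grips with 20 to 120 N. Pads are 22 mm wide; open, the fingers measure 114 mm over their backs; the gripper's body (76 mm by 85 mm) begins 54 mm behind the grasp point. The pads swing forward as they close: fully open they stand 13 mm farther back than shut.
Start: joints at [-1.269, 0.628, 0.038, 1.517, -0.027, 0.996, -0.02], TCP at [233.694, 606.551, 256.313] pointing down, gripper open.
Joint ranges: [-3.06, 3.06], [-0.37, 2.12], [-1.25, 1.32], [0.18, 2.47], [-1.1, 4.24], [0.23, 1.98], [-2.94, 2.94]. Speed limits (rad/s): [2.57, 2.57, 3.14, 3.14, 3.14, 3.14, 3.14].

INTERFACE

Orientations are given as [roll, pitch, yaw] about the fixed x, y, z axes, in that order (R = Rz(yaw) Ry(pitch) Rx(roll)).
In Python, from cell import * gives the robot as it stands. The module is installed in compiled form; this text tells all that it offers.
- The arm moves only by the tool jog_arm, never from a script. Its argument "series" is a list of rows, each a list of 3 entries, a list of its own where there are three numbers: the turn, a rotation vector about the tool's x, y, z in degrees, then the shift along the tool's x, y, z in mm, then the gripper's target within -1 to 1 (shut at 1, half-way at 0, fully open at -1). In form: [[[rx, ry, rz], [dx, dy, dz], hand], ...]. A call has 1 to 8 rows; each row shifts and turns the commanded pose from where the row before left it, along the tool's axes as they then stand; what a row does not reach is not made up. A row lasts 1/8 s, in which the tool goes at most 62.5 mm and 10.7 degrees, less where a joint would pass 70% of its speed; a pose out of reach is approached as far as the arm can. A call is refused whole if a number of a shift passes 62.5 or a number of a turn 10.7, either way. A call with a gripper value outside its range is refused whole. The fingers move at their own pace and stop on an object; the grip force is fixed at half the most. Time passes only in rows, so rows that do not move let the fingers close. It gives the time, the measured TCP pose, the force and the opening at its end, in the units of the state.
- read_state(): the state, without advancing time (a new reading comes with each control period).
- get_image(name): name is "side" or "top"; returns a dict with "img" (384x512x3 uint8, red, green, blue), "range_z" (384x512 float32, mm along the optical axis (not along the pixel's ray), 0 where there is no reading), "fovy" (degrees; the focal length in pixels is half the picture's height over the tangent of half this angle, whatever the lens; pixels are square), "cx", "cy" (the principal point, pixels), "k1" (the pictures are not rectified: a ray, as slopes to the right and down, at radius r is drawn at 1 + k1 r^2 times it, then the intrinsics apply), "cam_to_world" (4x4, takes a point from camera to world coordinates). Camera axes: x right, y up, looking along -z (the intrinsics and any distortion apply to the point x, -y, -z); pixel columns grow to the right and rows downward; lengths in mm; the calibration is good to about 2 mm. A picture is of the moment at which its call begins.
- finish_job(): hands the job in, once; it reports no verdict.
The state is a dict: "clock": time; "qpos": joint angles; "qd": joint speeds; "tau": joint torques, N m; "eef_pos": TCP position; "tool_rot": TCP orientation; "force": force on the tool from outside, world axes, zero at the start; "torque": the same for the moment, N m; "width": finger opening in mm.
Only numpy, scipy, OpenCV 4.12 (cv2) and the standard library are available. Lean on these libraries where they do the work, as an engineer would, in place of code of your own. Each camera call takes 0.05 s, during which the arm holds its last target. There are 200 camera calls.

## Working session

There is one attempt and no reset: what is moved stays moved. The work goes in short steps, Python scripts to look and compute and a tool call to move; the robot and the scene stay as the last step left them, time stands still between calls to the robot, and variables do not carry over. Pictures are saved under pics/ and viewed, about 12 in all and at most 16, crops included, and the job is handed in when it is done.

Besides the shell and the picture viewer there is one more tool, called after "Call:" as name([rows], argument=value, ...), one row to a line, values as JSON. jog_arm: Moves the arm, as the interface text tells. Its arguments: {"type":"object","properties":{"series":{"type":"array"}},"required":["series"]}

```bash
mkdir -p pics; cat > h.py <<'E'
from cell import *
import numpy as np, cv2
def grab(n):
    d=get_image(n); np.savez('last_'+n+'.npz',**d); return d
def K(d):
    f=192/np.tan(np.radians(d['fovy'])/2); return f
def rays(d,uv):
    uv=np.atleast_2d(np.array(uv,float)); f=K(d)
    p=np.c_[(uv[:,0]-d['cx'])/f,(uv[:,1]-d['cy'])/f]; q=p.copy()
    for _ in range(30): q=p/(1+d['k1']*(q**2).sum(1,keepdims=True))
    T=np.array(d['cam_to_world']); dirs=np.c_[q[:,0],-q[:,1],-np.ones(len(q))]
    return T[:3,3],dirs@T[:3,:3].T
def onz(d,uv,z):
    o,r=rays(d,uv); return o+r*((z-o[2])/r[:,2])[:,None]
def cloud(d):
    v,u=np.mgrid[0:384,0:512]; o,r=rays(d,np.c_[u.ravel(),v.ravel()])
    P=o+r*np.asarray(d['range_z'],float).reshape(-1,1); P[np.asarray(d['range_z']).ravel()==0]=np.nan
    return P.reshape(384,512,3)
def save(n,im,s=1.5):
    cv2.imwrite('pics/'+n,cv2.resize(im[...,::-1],None,fx=s,fy=s,interpolation=cv2.INTER_CUBIC))
E
python3 - <<'E'
from h import *
s=read_state(); print(s)
for n in('top','side'):
    d=grab(n); save(n+'1.png',d['img']); print(n,d['fovy'],d['k1'],d['cx'],d['cy'],d['cam_to_world'])
E
```

```text
{'clock': 0.0, 'qpos': array([-1.26879349,  0.62934005,  0.03844819,  1.51840534, -0.02700565,
        0.99632971, -0.01998624]), 'qd': array([-0.00016391, -0.00120509, -0.00250882, -0.00064573, -0.00096715,
        0.00121766,  0.00134484]), 'tau': array([-6.79161917e-05, -5.63402832e+01,  1.22607294e+00, -1.93452930e+01,
        1.08661762e-02,  1.02984751e-02,  9.53359738e-07]), 'eef_pos': array([233.47494054, 605.97048247, 255.38117957]), 'tool_rot': array([-1.55777452,  1.56883205, -1.92557255]), 'force': array([-0.65848674, -0.08359894, -0.57132089]), 'torque': array([ 0.02482434, -0.03066129,  0.00295321]), 'width': 85.37065157179538}
top 51.426015279947755 -0.12538432841831212 247.8104814227437 194.14620097895735 [[ 8.49134207e-03  9.84495993e-01 -1.75201420e-01  2.35193935e+02]
 [-9.99943787e-01  7.24724399e-03 -7.73956099e-03 -4.79594703e+01]
 [-6.34983934e-03  1.75257291e-01  9.84502190e-01  1.21431750e+03]
 [ 0.00000000e+00  0.00000000e+00  0.00000000e+00  1.00000000e+00]]
side 54.58050023179301 -0.08087657531015864 251.35982682312553 187.89045591049637 [[ 9.89021929e-01  6.98298255e-02 -1.30228334e-01  3.09036994e+02]
 [-1.47556054e-01  5.13976367e-01 -8.45018050e-01 -9.67848897e+02]
 [ 7.92682324e-03  8.54957361e-01  5.18637711e-01  6.28000551e+02]
 [ 0.00000000e+00  0.00000000e+00  0.00000000e+00  1.00000000e+00]]
```

View pics/top1.png

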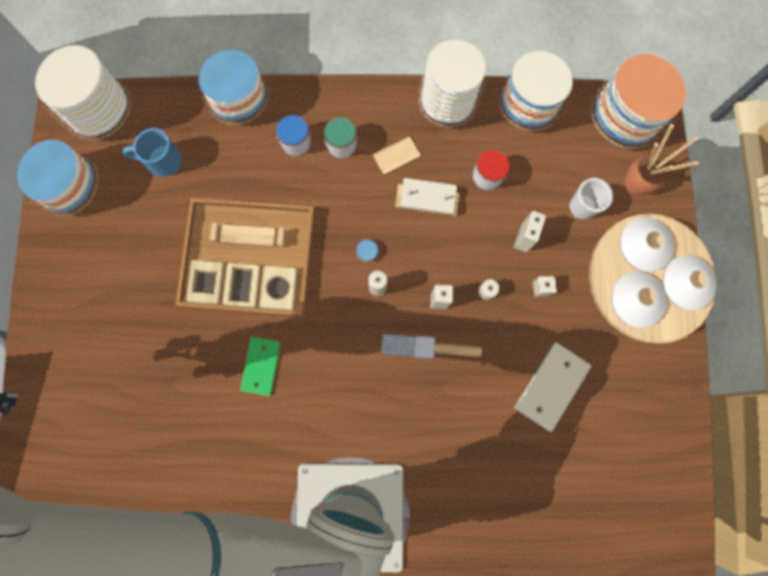

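View pics/side1.png

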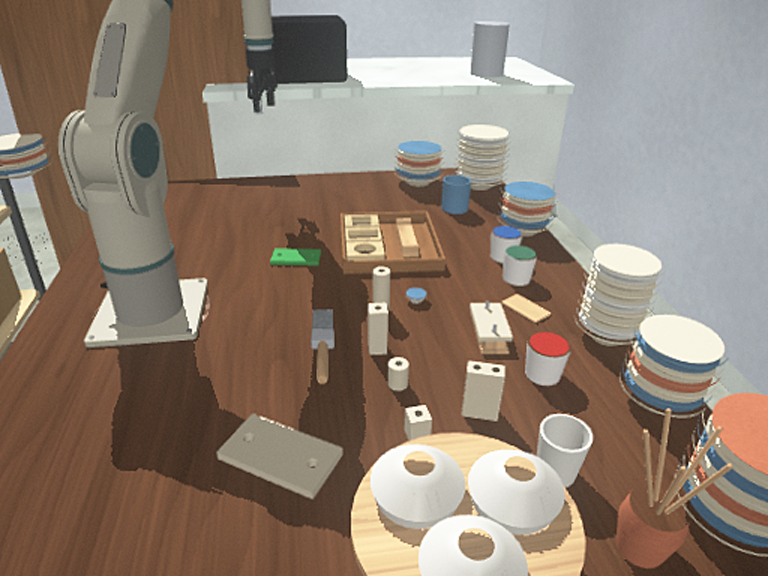

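The top view (1.5x scale) shows the plate on its dowels at (428,196), with the grey plate at (552,387) as the larger decoy. The tall round prop is at (377,283), tall square (441,296) and tall oblong (531,232). The half props are at (488,289) and (545,286). The caddy is at (247,257), with pockets left to right at (205,283) and (241,285), which look square or oblong, and the round one at (278,288). Next I'll measure these.

```bash
cat > m.py <<'E'
from h import *
import sys
def L(n):
    d=dict(np.load('last_'+n+'.npz')); return d
def tops(d,c,z,tol=8,r=30,s=1.5):
    P=cloud(d); u,v=c[0]/s,c[1]/s
    m=(abs(P[...,2]-z)<tol); yy,xx=np.mgrid[0:384,0:512]
    m&=(abs(xx-u)<r)&(abs(yy-v)<r)
    n,l,st,ce=cv2.connectedComponentsWithStats(m.astype(np.uint8))
    k=l[int(round(v)),int(round(u))]
    if k==0: k=1+np.argmin([np.hypot(*(ce[i]-[u,v]))+(1e3 if st[i,4]<15 else 0) for i in range(1,n)])
    vv,uu=np.where(l==k)
    X=onz(d,np.c_[uu,vv],z)[:,:2]
    return X,np.median(P[l==k][:,2])
E
python3 - <<'E'
from m import *
d=L('top')
for n,c,z in [('plate',(428,196),30),('tr',(377,280),90),('ts',(441,290),90),('to',(535,219),90),('hr',(489,286),45),('hs',(545,283),45)]:
    X,zm=tops(d,c,z); r=cv2.minAreaRect(X.astype(np.float32)); print(n,len(X),X.mean(0).round(1),zm.round(1),np.round(r[0],1),np.round(r[1],1),round(r[2],1))
P=cloud(d)
P=cloud(d); sub=P[125:215,112:216]; m=(sub[...,2]>24)&(sub[...,2]<40)
m=m.astype(np.uint8)
X=onz(d,np.argwhere(m)[:,::-1]+[112,125],30)[:,:2]
r=cv2.minAreaRect(X.astype(np.float32)); print('caddy',r)
im=d['img'][125:215,112:216]; save('caddy.png',im,6)
E
```

```text
plate 671 [ 648.6 -153.1] 29.9 [ 648.6 -153. ] [110.1  63.8] 82.4
tr 106 [457.4 -48. ] 89.8 [457.7 -48.1] [32.2 28.8] 0.4
ts 124 [ 431.3 -174.1] 89.4 [ 432.2 -174.4] [28.8 32.1] 89.4
to 190 [ 568.3 -356.2] 89.7 [ 568.3 -356. ] [29.  60.2] 69.5
hr 101 [ 450.8 -273.4] 44.7 [ 451.6 -274.1] [30.4 33.4] 0.4
hs 120 [ 459.1 -388.8] 44.2 [ 459.3 -388.6] [32.9 34.9] 5.5
caddy ((519.9175415039062, 224.052978515625), (260.21539306640625, 231.70960998535156), 85.95307159423828)
```

View pics/caddy.png

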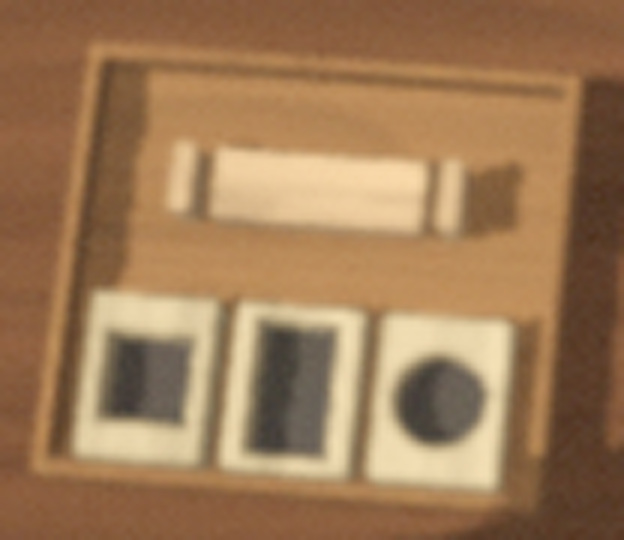

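The crop (6x, offset 112,125) shows, from left (+y), the square pocket at (148,379), oblong at (292,390) and round at (439,401). The bed is at (318,190), with stops at both ends. I'll convert these to world positions, cross-check with the side view, and write a move-planning helper.

```bash
cat > p.py <<'E'
from h import *
from scipy.spatial.transform import Rotation as Ro
def go(x,y,z,psi):
    """print turn (deg, rotvec in tool axes) and shift (tool axes after that turn)"""
    s=read_state(); R=Ro.from_euler('xyz',s['tool_rot']).as_matrix(); out=[]
    for a in (psi,psi+180):
        a=np.radians(a); c,n=np.cos(a),np.sin(a)
        T=np.c_[[0,0,-1],[c,n,0],[n,-c,0]]
        rv=Ro.from_matrix(R.T@T).as_rotvec(degrees=True); out.append((np.linalg.norm(rv),rv,T))
    for _,rv,T in sorted(out,key=lambda t:t[0]):
        print('turn',rv.round(1),'shift',(T.T@(np.array([x,y,z])-s['eef_pos'])).round(1),'j7 after~',round(s['qpos'][6]+np.radians(rv[0]),2))
    print(s['clock'],s['eef_pos'].round(1),'F',s['force'].round(1),'w',round(s['width'],1))
E
python3 - <<'E'
from m import *
d=L('top')
for n,c,z in [('sq',(148,379),34),('ob',(292,390),34),('ro',(439,401),34),('bed',(318,190),28),('stops',(320,188),36)]:
    print(n,onz(d,np.array(c)/6+[112-.4,125-.4],z).round(1))
C=np.array([519.9,224.05]);a=np.radians(-4.05);R=np.array([[np.cos(a),-np.sin(a)],[np.sin(a),np.cos(a)]])
for p in [(-62,76),(-62,0),(-62,-76),(44,0)]: print(p,(C+R@p).round(1))
d=L('side')
for n,c,z in [('plate',(491,320),30),('tr',(381,270),90),('ts',(377,307),90),('to',(484,370),90)]:
    X,zm=tops(d,c,z); r=cv2.minAreaRect(X.astype(np.float32)); print(n,len(X),X.mean(0).round(1),zm.round(1),np.round(r[0],1),np.round(r[1],1),round(r[2],1))
from p import go
go(648.6,-153,200,-7.6)
E
```

```text
sq [[462.5 301.9  34. ]]
ob [[457.3 227.2  34. ]]
ro [[452.2 152.   34. ]]
bed [[563.7 220.3  28. ]]
stops [[562.5 217.5  36. ]]
(-62, 76) [463.4 304.2]
(-62, 0) [458.1 228.4]
(-62, -76) [452.7 152.6]
(44, 0) [563.8 220.9]
plate 523 [ 646.5 -161. ] 30.6 [ 647.3 -160.4] [121.1  61.9] 81.4
tr 80 [456.7 -56.1] 90.4 [457.5 -54.2] [45.9 29. ] 81.8
ts 115 [ 431.8 -181.2] 90.3 [ 432.2 -182.5] [41.3 31. ] 82.2
to 263 [ 566.6 -362.8] 89.7 [ 566.7 -362.5] [37.8 53.9] 70.6
turn [76.5  0.1  0.1] shift [ 55.5 511.8 697.5] j7 after~ 1.32
turn [-1.035e+02 -1.000e-01  1.000e-01] shift [  55.5 -511.8 -697.5] j7 after~ -1.83
0.1 [233.5 606.1 255.5] F [ 0.4  0.1 -0.3] w 85.3
```

Call:
jog_arm([
  [[9.6,0,0],[0,0,0],-1],
  [[9.6,0,0],[0,0,0],-1],
  [[9.6,0,0],[0,0,0],-1],
  [[9.6,0,0],[0,0,0],-1],
  [[9.6,0,0],[0,0,0],-1],
  [[9.6,0,0],[0,0,0],-1],
  [[9.6,0,0],[0,0,0],-1],
  [[9.3,0,0],[0,0,0],-1],
])

```text
clock: 1.1
eef_pos: [233.4, 606.3, 255.8]
tool_rot: [-0.282, 1.57, -1.99]
force: [0.3, 0.1, -0.3]
width: 85.3
```

Call:
jog_arm([
  [[0,0,0],[0,30,40],-1],
  [[0,0,0],[0,32,44],-1],
  [[0,0,0],[0,32,44],-1],
  [[0,0,0],[0,32,44],-1],
  [[0,0,0],[0,32,44],-1],
  [[0,0,0],[0,32,44],-1],
  [[0,0,0],[0,32,44],-1],
  [[0,0,0],[0,32,44],-1],
])

```text
clock: 2.1
eef_pos: [440.1, 226.6, 256.2]
tool_rot: [-1.478, 1.571, 3.103]
force: [0.3, 0.5, -0.5]
width: 85.3
```

```bash
python3 -c "
from p import *
go(648.6,-153,200,-7.6)"
```

```text
turn [0. 0. 0.] shift [ 56.2 256.9 348.7] j7 after~ -0.4
turn [-180.   -0.    0.] shift [  56.2 -256.9 -348.7] j7 after~ -3.54
2.1 [440.1 226.6 256.2] F [ 0.3  0.5 -0.5] w 85.3
```

Call:
jog_arm([
  [[0,0,0],[5,32,44],-1],
  [[0,0,0],[5,32,44],-1],
  [[0,0,0],[5,32,44],-1],
  [[0,0,0],[5,32,44],-1],
  [[0,0,0],[5,32,44],-1],
  [[0,0,0],[5,32,44],-1],
  [[0,0,0],[10,32,43],-1],
  [[0,0,0],[15,32,42],-1],
])

```text
clock: 3.1
eef_pos: [648.2, -153.1, 200.9]
tool_rot: [2.397, 1.57, 0.694]
force: [1.1, 0.3, 0.2]
width: 85.6
```

Call:
jog_arm([
  [[0,0,0],[40,0,0],-1],
  [[0,0,0],[40,0,0],-1],
  [[0,0,0],[0,0,0],-1],
  [[0,0,0],[0,0,0],-1],
])

```text
clock: 3.6
eef_pos: [648.1, -151.8, 122.5]
tool_rot: [1.281, 1.569, -0.422]
force: [0.1, -0.2, 1.2]
width: 85.0
```

```bash
python3 -c "
from p import *
go(648.6,-153,29,-7.6)
d=grab('side'); save('s2.png',d['img'][150:290,240:440],4)"
```

```text
turn [ 0.   0.  -0.1] shift [93.5  0.6  1.1] j7 after~ 0.35
turn [-1.8e+02  1.0e-01  0.0e+00] shift [93.5 -0.6 -1.1] j7 after~ -2.79
3.6 [ 648.1 -151.8  122.5] F [ 0.1 -0.2  1.2] w 85.0
```

View pics/s2.png

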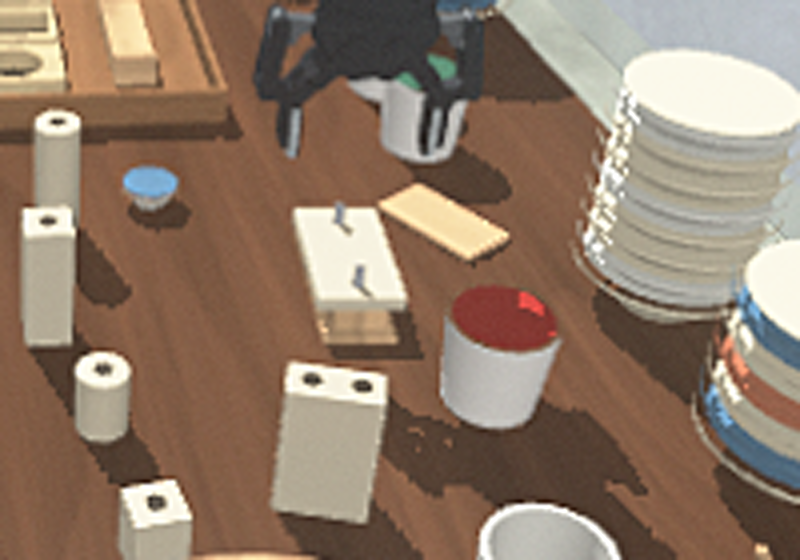

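The plate sits below the open gripper, with the dowels at (340,212) and (360,280). Next I'll descend.

Call:
jog_arm([
  [[0,0,0],[30,0.5,1],-0.85],
  [[0,0,0],[25,0,0],-0.85],
  [[0,0,0],[20,0,0],-0.85],
  [[0,0,0],[10,0,0],-0.85],
  [[0,0,0],[5,0,0],-0.85],
  [[0,0,0],[3,0,0],-0.85],
  [[0,0,0],[0,0,0],-0.85],
  [[0,0,0],[0,0,0],-0.85],
])

```text
clock: 4.65
eef_pos: [648.0, -152.8, 28.8]
tool_rot: [1.466, 1.57, -0.237]
force: [-1.2, 0.0, 0.4]
width: 78.7
```

```bash
python3 -c "
from p import *
go(648.6,-153,29,-7.6)
d=grab('side'); save('s3.png',d['img'][180:250,290:390],7)"
```

```text
turn [ 0.  0. -0.] shift [-0.2  0.6  0.2] j7 after~ 0.38
turn [-1.8e+02  1.0e-01  0.0e+00] shift [-0.2 -0.6 -0.2] j7 after~ -2.76
4.65 [ 648.  -152.8   28.8] F [-1.2  0.   0.4] w 78.7
```

View pics/s3.png

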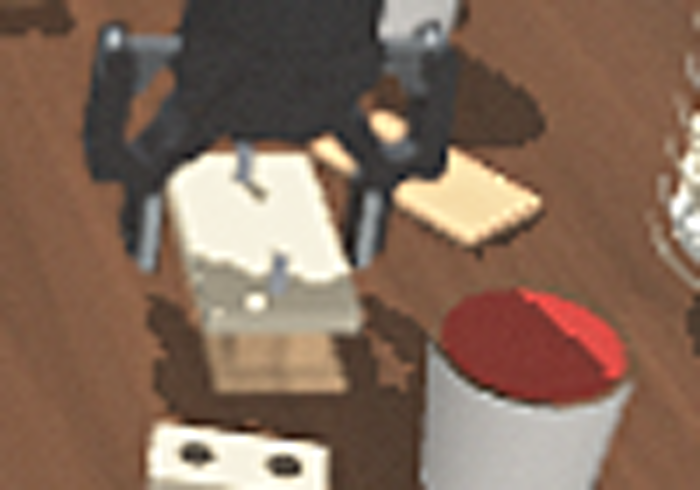

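The fingers straddle the plate, with tips at (145,265) and (365,260), well down past its edges. I'll close them.

Call:
jog_arm([
  [[0,0,0],[0,0,0],-0.4],
  [[0,0,0],[0,0,0],0],
  [[0,0,0],[0,0,0],0.5],
  [[0,0,0],[0,0,0],1],
  [[0,0,0],[0,0,0],1],
  [[0,0,0],[0,0,0],1],
  [[0,0,0],[0,0,0],1],
  [[0,0,0],[0,0,0],1],
])

```text
clock: 5.7
eef_pos: [649.4, -152.9, 29.4]
tool_rot: [1.489, 1.567, -0.214]
force: [2.2, 1.0, 5.3]
width: 58.8
```

Call:
jog_arm([
  [[0,0,0],[-1,0,0],1],
  [[0,0,0],[-3,0,0],1],
  [[0,0,0],[-4,0,0],1],
  [[0,0,0],[-4,0,0],1],
  [[0,0,0],[-4,0,0],1],
  [[0,0,0],[-4,0,0],1],
  [[0,0,0],[0,0,0],1],
])

```text
clock: 6.58
eef_pos: [649.3, -152.8, 48.0]
tool_rot: [1.394, 1.568, -0.309]
force: [6.2, -1.0, -3.0]
width: 58.6
```

Call:
jog_arm([
  [[0,0,0],[-3,1,0],1],
  [[0,0,0],[-4,0,0],1],
  [[0,0,0],[-4,0,0],1],
  [[0,0,0],[-10,0,0],1],
  [[0,0,0],[-30,0,0],1],
  [[0,0,0],[-40,0,0],1],
  [[0,0,0],[0,0,0],1],
])

```text
clock: 7.45
eef_pos: [650.5, -153.7, 143.3]
tool_rot: [1.437, 1.565, -0.266]
force: [0.6, 0.0, -1.3]
width: 58.4
```

```bash
python3 -c "
from p import *
go(563.8,220.9,140,-4.05)
d=grab('side'); save('s4.png',d['img'][150:270,270:420],5)"
```

```text
turn [-3.5  0.1 -0.3] shift [   3.3 -112.9 -367.5] j7 after~ 0.28
turn [ 1.765e+02 -5.000e-01 -1.000e-01] shift [  3.3 112.9 367.5] j7 after~ 3.42
7.45 [ 650.5 -153.7  143.3] F [ 0.6  0.  -1.3] w 58.4
```

View pics/s4.png

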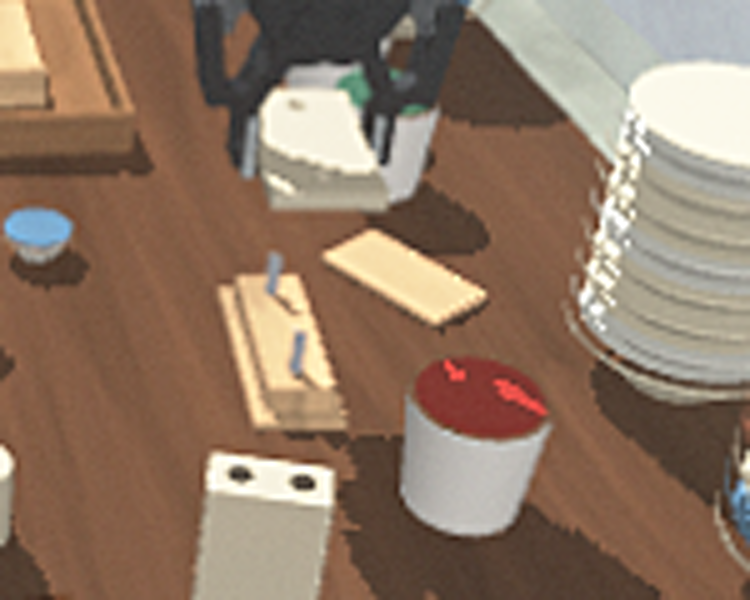

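The plate at (320,140) hangs level and clear of the dowels at (272,270) and (297,350). I'll carry it to the bed.

Call:
jog_arm([
  [[-3.5,0,0],[0,0,0],1],
  [[0,0,0],[0,-10,-33],1],
  [[0,0,0],[0,-16,-52],1],
  [[0,0,0],[0,-16,-52],1],
  [[0,0,0],[0,-16,-52],1],
  [[0,0,0],[0,-16,-52],1],
  [[0,0,0],[0,-16,-52],1],
  [[0,0,0],[0,-13,-42],1],
])

```text
clock: 8.5
eef_pos: [567.5, 191.1, 138.0]
tool_rot: [-1.461, 1.567, -3.102]
force: [0.0, 0.7, -2.4]
width: 58.4
```

Call:
jog_arm([
  [[0,0,0],[0,-9,-30],1],
  [[0,0,0],[0,0,0],1],
  [[0,0,0],[0,0,0],1],
  [[0,0,0],[0,0,0],1],
])

```text
clock: 9.0
eef_pos: [563.1, 217.3, 139.0]
tool_rot: [-0.358, 1.569, -2.003]
force: [0.5, 0.4, -2.1]
width: 58.3
```

```bash
python3 -c "
from p import *
go(563.8,220.9,37,-4.05)
d=grab('top'); save('t5.png',d['img'][110:220,105:225],6)"
```

```text
turn [-0.2  0.1  0. ] shift [102.    0.4  -3.6] j7 after~ -0.14
turn [ 1.798e+02  0.000e+00 -1.000e-01] shift [102.   -0.4   3.6] j7 after~ 3.0
9.0 [563.1 217.3 139. ] F [ 0.5  0.4 -2.1] w 58.3
```

View pics/t5.png

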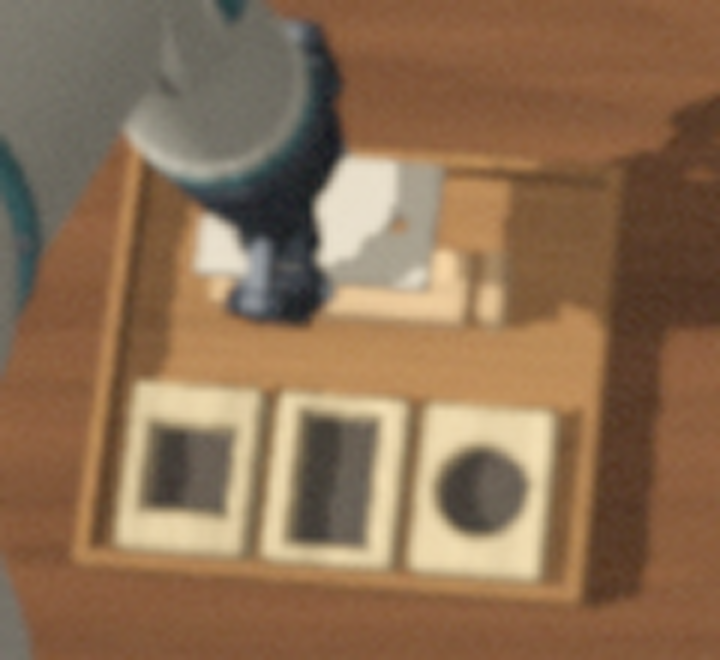

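The plate is held above the bed. Its near-edge corners show at (195,272) and (430,290), and it looks level and parallel to the bed. I'll check its centre against the bed.

```bash
python3 -c "
from m import *
d=L('top'); o=np.array([105-.4,110-.4])
for c,z in [((195,272),140),((430,290),140),((443,165),140)]: print(onz(d,np.array(c)/6+o,z).round(1))
P=cloud(d); sub=P[110:220,105:225]; m=(abs(sub[...,2]-140)<15); 
print(np.median(sub[m][:,2]))
g=sub[145//6:300//6,330//6:440//6].reshape(-1,3); g=g[abs(g[:,2]-140)<12]; A=np.c_[g[:,:2],np.ones(len(g))]; print(len(g),np.linalg.lstsq(A,g[:,2],rcond=None)[0])
"
```

```text
[[536.5 273.9 140. ]]
[[527.9 161.7 140. ]]
[[588.9 158.2 140. ]]
139.56811194367287
378 [ 5.25672023e-03 -3.64563629e-03  1.36979647e+02]
```

The plate is level to within 0.3°, and its centre is about 1 mm from the TCP. I'll lower it.

Call:
jog_arm([
  [[0,0,0],[20,0.4,-3.5],1],
  [[0,0,0],[30,0,0],1],
  [[0,0,0],[25,0,0],1],
  [[0,0,0],[12,0,0],1],
  [[0,0,0],[5,0,0],1],
  [[0,0,0],[3,0,0],1],
  [[0,0,0],[2,0,0],1],
  [[0,0,0],[0,0,0],1],
])

```text
clock: 10.05
eef_pos: [563.8, 222.9, 42.7]
tool_rot: [2.192, 1.57, 0.55]
force: [1.2, 1.3, -1.6]
width: 58.5
```

Call:
jog_arm([
  [[0,0,0],[1,0,0],1],
  [[0,0,0],[1,0,0],1],
  [[0,0,0],[0,0,0],1],
])

```text
clock: 10.42
eef_pos: [563.5, 222.7, 40.3]
tool_rot: [-1.406, 1.571, -3.048]
force: [-0.6, -0.6, -1.0]
width: 59.0
```

Call:
jog_arm([
  [[0,0,0],[0,0,1.5],1],
  [[0,0,0],[0.7,0,0],1],
  [[0,0,0],[0.7,0,0],1],
  [[0,0,0],[0,0,0],1],
])

```text
clock: 10.92
eef_pos: [563.4, 221.2, 38.8]
tool_rot: [-1.273, 1.571, -2.915]
force: [0.6, 0.0, -1.3]
width: 58.9
```

Call:
jog_arm([
  [[0,0,0],[0.6,0,0],1],
  [[0,0,0],[0.4,0,0],1],
  [[0,0,0],[0,0,0],1],
])

```text
clock: 11.3
eef_pos: [563.5, 221.2, 37.9]
tool_rot: [-1.65, 1.571, 2.991]
force: [0.1, -1.1, -1.1]
width: 58.4
```

Call:
jog_arm([
  [[0,0,0],[0.5,0,0],1],
  [[0,0,0],[0,0,0],1],
  [[0,0,0],[0.5,0,0],1],
  [[0,0,0],[0,0,0],1],
])

```text
clock: 11.8
eef_pos: [563.5, 221.2, 37.4]
tool_rot: [2.82, 1.57, 1.178]
force: [-1.8, 0.7, 5.3]
width: 59.1
```

Call:
jog_arm([
  [[0,0,0],[0.5,0,0],1],
  [[0,0,0],[0,0,0],1],
])

```text
clock: 12.05
eef_pos: [563.5, 221.2, 37.4]
tool_rot: [2.918, 1.57, 1.276]
force: [-2.8, 0.7, 8.8]
width: 58.7
```

The plate is touching the bed. I'll release it and rise.

Call:
jog_arm([
  [[0,0,0],[-0.5,0,0],0.2],
  [[0,0,0],[0,0,0],-0.4],
  [[0,0,0],[0,0,0],-0.75],
  [[0,0,0],[0,0,0],-0.75],
  [[0,0,0],[0,0,0],-0.75],
  [[0,0,0],[0,0,0],-0.75],
])

```text
clock: 12.8
eef_pos: [563.5, 221.2, 36.8]
tool_rot: [-0.662, 1.571, -2.303]
force: [0.3, 0.2, 0.5]
width: 74.9
```

Call:
jog_arm([
  [[0,0,0],[-10,0,0],-0.75],
  [[0,0,0],[-25,0,0],-0.75],
  [[0,0,0],[-40,0,0],-0.8],
  [[0,0,0],[-40,0,0],-0.8],
  [[0,0,0],[-30,0,0],-0.8],
  [[0,0,0],[0,0,0],-0.8],
])

```text
clock: 13.55
eef_pos: [565.2, 221.6, 185.1]
tool_rot: [2.043, 1.565, 0.401]
force: [0.3, 0.7, 0.3]
width: 76.5
```

```bash
python3 -c "
from p import *
go(457.6,-48,182,-0)
d=grab('side'); save('s6.png',d['img'][110:210,210:310],6)"
```

```text
turn [-4.1 -0.1 -0.3] shift [   3.1 -107.6  269.6] j7 after~ -0.23
turn [175.9  -0.5   0.2] shift [   3.1  107.6 -269.6] j7 after~ 2.91
13.55 [565.2 221.6 185.1] F [0.3 0.7 0.3] w 76.5
```

View pics/s6.png

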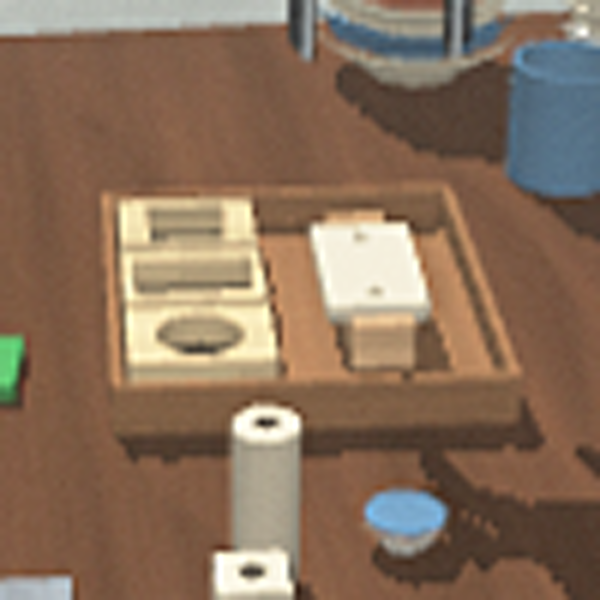

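The plate lies flat on the bed at (370,272), between the stops. The tall round prop is next.

Call:
jog_arm([
  [[0,0,0],[0,-8,26],-0.8],
  [[0,0,0],[0,-16,50],-0.8],
  [[0,0,0],[0,-16,50],-0.8],
  [[0,0,0],[0,-16,50],-0.8],
  [[0,0,0],[0,-16,50],-0.8],
  [[0,0,0],[0,-16,50],-0.8],
  [[0,0,0],[0,0,0],-0.8],
  [[0,0,0],[0,0,0],-0.8],
])

```text
clock: 14.6
eef_pos: [455.9, -47.3, 181.3]
tool_rot: [-1.969, 1.569, 2.672]
force: [0.7, 0.1, -0.1]
width: 76.9
```

```bash
python3 -c "
from p import *
go(458,-48,76,-4)"
```

```text
turn [-0.1 -0.   0.1] shift [105.3   2.2   0.5] j7 after~ 0.32
turn [1.799e+02 1.000e-01 0.000e+00] shift [105.3  -2.2  -0.5] j7 after~ 3.46
14.6 [455.9 -47.3 181.3] F [ 0.7  0.1 -0.1] w 76.9
```

Call:
jog_arm([
  [[0,0,0],[20,2,0.5],-0.8],
  [[0,0,0],[35,0,0],-0.8],
  [[0,0,0],[30,0,0],-0.8],
  [[0,0,0],[15,0,0],-0.6],
  [[0,0,0],[5,0,0],-0.4],
  [[0,0,0],[0,0,0],-0.2],
  [[0,0,0],[0,0,0],0],
  [[0,0,0],[0,0,0],0.1],
])

```text
clock: 15.6
eef_pos: [458.5, -48.3, 77.5]
tool_rot: [1.61, 1.57, -0.032]
force: [-0.2, -0.3, -0.6]
width: 38.4
```

Call:
jog_arm([
  [[0,0,0],[0,0,0],0.2],
  [[0,0,0],[0,0,0],0.3],
  [[0,0,0],[0,0,0],0.5],
  [[0,0,0],[0,0,0],1],
  [[0,0,0],[0,0,0],1],
  [[0,0,0],[0,0,0],1],
  [[0,0,0],[-3,0,0],1],
  [[0,0,0],[-10,0,0],1],
])

```text
clock: 16.6
eef_pos: [457.4, -48.5, 89.9]
tool_rot: [-1.643, 1.569, 2.998]
force: [0.2, 0.5, -1.2]
width: 33.0
```

Call:
jog_arm([
  [[0,0,0],[-30,0,0],1],
  [[0,0,0],[-40,0,0],1],
  [[0,0,0],[-40,0,0],1],
  [[0,0,0],[0,0,0],1],
])

```text
clock: 17.1
eef_pos: [459.6, -48.7, 202.7]
tool_rot: [1.636, 1.565, -0.006]
force: [0.7, 0.0, -2.0]
width: 32.9
```

```bash
python3 -c "
from p import *
go(452.6,152.5,198,-4)
go(452.6,152.5,92,-4)"
```

```text
turn [-0.1 -0.  -0.3] shift [   4.7  -21.  -200.2] j7 after~ 0.31
turn [179.9  -0.5   0. ] shift [  4.7  21.  200.2] j7 after~ 3.45
17.1 [459.6 -48.7 202.7] F [ 0.7  0.  -2. ] w 32.9
turn [-0.1 -0.  -0.3] shift [ 110.7  -21.  -200.2] j7 after~ 0.31
turn [179.9  -0.5   0. ] shift [110.7  21.  200.2] j7 after~ 3.45
17.1 [459.6 -48.7 202.7] F [ 0.7  0.  -2. ] w 32.9
```

Call:
jog_arm([
  [[0,0,0],[0,-2,-20],1],
  [[0,0,0],[0,-4,-40],1],
  [[0,0,0],[0,-5,-50],1],
  [[0,0,0],[0,-5,-50],1],
  [[0,0,0],[0,-3,-28],1],
  [[0,0,0],[0,-1,-12],1],
  [[0,0,0],[0,0,0],1],
  [[0,0,0],[0,0,0],1],
])

```text
clock: 18.1
eef_pos: [452.3, 150.7, 199.8]
tool_rot: [-0.347, 1.57, -1.991]
force: [-0.0, -0.2, -2.1]
width: 32.4
```

```bash
python3 -c "
from p import *
go(452.6,152.5,92,-4)
d=grab('side'); save('s7.png',d['img'][90:210,190:310],5)"
```

```text
turn [-0.2  0.1  0. ] shift [107.8   0.2  -1.9] j7 after~ -0.1
turn [ 1.798e+02  0.000e+00 -1.000e-01] shift [107.8  -0.2   1.9] j7 after~ 3.04
18.1 [452.3 150.7 199.8] F [-0.  -0.2 -2.1] w 32.4
```

View pics/s7.png

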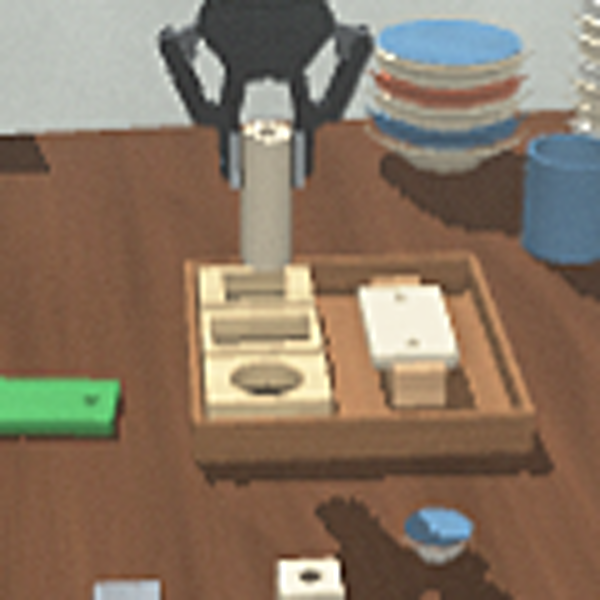

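The prop hangs upright above the round pocket at (266,378). I'll lower it 100 mm, then feel for the pocket floor.

Call:
jog_arm([
  [[0,0,0],[20,0,-1.5],1],
  [[0,0,0],[30,0,0],1],
  [[0,0,0],[25,0,0],1],
  [[0,0,0],[15,0,0],1],
  [[0,0,0],[8,0,0],1],
  [[0,0,0],[4,0,0],1],
  [[0,0,0],[2,0,0],1],
  [[0,0,0],[0,0,0],1],
])

```text
clock: 19.15
eef_pos: [452.7, 154.1, 96.2]
tool_rot: [2.061, 1.57, 0.419]
force: [0.5, -0.0, -1.7]
width: 32.2
```

Call:
jog_arm([
  [[0,0,0],[1,0,0],1],
  [[0,0,0],[1,0,0],1],
  [[0,0,0],[0,0,0],1],
])

```text
clock: 19.52
eef_pos: [452.4, 154.0, 93.9]
tool_rot: [-3.131, 1.571, 1.51]
force: [-0.4, 0.7, -1.6]
width: 32.9
```

Call:
jog_arm([
  [[0,0,0],[1,0,0],1],
  [[0,0,0],[0.7,0,0],1],
  [[0,0,0],[0,0,0],1],
])

```text
clock: 19.9
eef_pos: [452.3, 153.9, 92.1]
tool_rot: [-1.285, 1.571, -2.927]
force: [-0.0, -0.4, -1.8]
width: 32.8
```

Call:
jog_arm([
  [[0,0,0],[0.6,0,0],1],
  [[0,0,0],[0.6,0,0],1],
  [[0,0,0],[0,0,0],1],
])

```text
clock: 20.27
eef_pos: [452.5, 154.0, 91.5]
tool_rot: [2.819, 1.57, 1.177]
force: [-1.7, -0.2, 5.3]
width: 32.7
```

The prop seated at TCP z 91.5, which is 77.5 + 14 as expected. I'll release it and rise.

Call:
jog_arm([
  [[0,0,0],[-0.4,0,0],0.2],
  [[0,0,0],[0,0,0],0],
  [[0,0,0],[0,0,0],-0.4],
  [[0,0,0],[0,0,0],-0.6],
  [[0,0,0],[0,0,0],-0.7],
  [[0,0,0],[-20,0,0],-0.7],
  [[0,0,0],[-40,0,0],-0.7],
  [[0,0,0],[-50,0,0],-0.7],
])

```text
clock: 21.28
eef_pos: [451.7, 153.7, 202.0]
tool_rot: [-1.032, 1.568, -2.674]
force: [1.3, 1.4, -0.0]
width: 72.8
```

```bash
python3 - <<'E'
from m import *
from p import go
d=grab('top')
X,zm=tops(d,(441,290),90,r=20); print(X.mean(0),zm)
# square yaw: edges of bright top face, upsampled
im=cv2.resize(d['img'][178:212,280:310],None,fx=6,fy=6,interpolation=cv2.INTER_CUBIC)
g=cv2.cvtColor(im,cv2.COLOR_RGB2GRAY); t,b=cv2.threshold(g,0,255,cv2.THRESH_OTSU)
cs,_=cv2.findContours(b,cv2.RETR_EXTERNAL,cv2.CHAIN_APPROX_NONE); c=max(cs,key=cv2.contourArea)[:,0]
for l,m in (('x-edge right',(c[:,0]>np.percentile(c[:,0],85))),('top',(c[:,1]<np.percentile(c[:,1],12)))):
    W=onz(d,c[m]/6+[280-.4,178-.4],90); v=cv2.fitLine(W[:,:2].astype(np.float32),2,0,.01,.01).ravel(); print(l,np.degrees(np.arctan2(v[1],v[0])))
go(432,-174.3,198,-4)
E
```

```text
[ 431.43375467 -174.17442081] 89.36507315629069Traceback (most recent call last):
  File "<stdin>", line 10, in <module>
cv2.error: OpenCV(4.12.0) /io/opencv/modules/imgproc/src/linefit.cpp:50: error: (-215:Assertion failed) count > 0 in function 'fitLine2D_wods'
```

Call:
jog_arm([
  [[0,0,0],[0,0,28],-0.7],
  [[0,0,0],[0,0.5,52],-0.7],
  [[0,0,0],[0,0.5,52],-0.7],
  [[0,0,0],[0,0.5,52],-0.7],
  [[0,0,0],[0,0.5,52],-0.7],
  [[0,0,0],[0,0.5,52],-0.7],
  [[0,0,0],[0,1,40],-0.7],
  [[0,0,0],[0,0,0],-0.7],
])

```text
clock: 22.32
eef_pos: [432.0, -177.2, 201.6]
tool_rot: [0.447, 1.569, -1.201]
force: [-0.1, 0.4, 0.3]
width: 72.5
```

```bash
python3 -c "
from p import *
go(432,-174.3,76,-4)
d=grab('top'); save('t8.png',d['img'][140:240,230:380],5)"
```

```text
turn [-0.4  0.1 -0.1] shift [125.6  -0.2  -2.9] j7 after~ 0.58
turn [ 1.796e+02 -1.000e-01 -2.000e-01] shift [125.6   0.2   2.9] j7 after~ 3.72
22.325 [ 432.  -177.2  201.6] F [-0.1  0.4  0.3] w 72.5
```

View pics/t8.png

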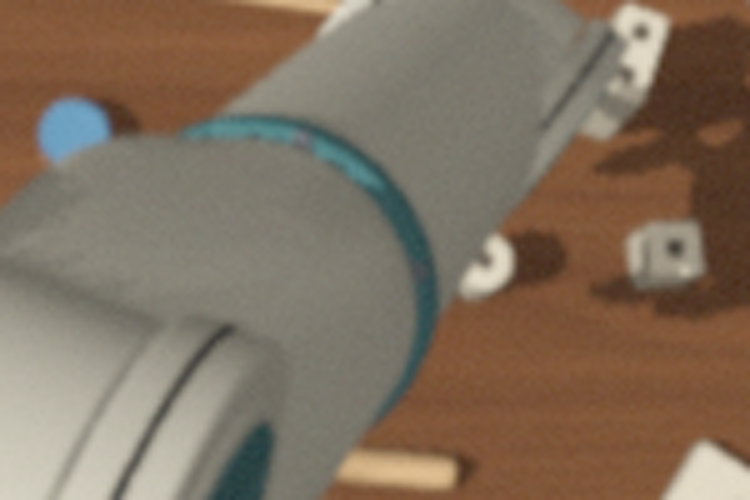

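The arm hides the square prop in this view. The oblong at (635,50) and the half props are undisturbed. I'll descend on the measured position.

Call:
jog_arm([
  [[0,0,0],[15,0,-2.5],-0.7],
  [[0,0,0],[35,0,0],-0.7],
  [[0,0,0],[35,0,0],-0.7],
  [[0,0,0],[25,0,0],-0.7],
  [[0,0,0],[14,0,0],-0.5],
  [[0,0,0],[0,0,0],-0.3],
  [[0,0,0],[0,0,0],-0.1],
  [[0,0,0],[0,0,0],0.1],
])

```text
clock: 23.38
eef_pos: [433.3, -171.0, 78.2]
tool_rot: [1.311, 1.569, -0.331]
force: [0.9, -0.2, -0.8]
width: 38.3
```

Call:
jog_arm([
  [[0,0,0],[0,0,0],0.2],
  [[0,0,0],[0,0,0],0.3],
  [[0,0,0],[0,0,0],0.5],
  [[0,0,0],[0,0,0],1],
  [[0,0,0],[0,0,0],1],
  [[0,0,0],[0,0,0],1],
])

```text
clock: 24.12
eef_pos: [433.2, -171.1, 78.1]
tool_rot: [1.567, 1.57, -0.075]
force: [-0.2, 0.6, 6.7]
width: 31.4
```

Call:
jog_arm([
  [[0,0,0],[-3,0,0],1],
  [[0,0,0],[-20,0,0],1],
  [[0,0,0],[-40,0,0],1],
  [[0,0,0],[-40,0,0],1],
  [[0,0,0],[-20,0,0],1],
  [[0,0,0],[0,0,0],1],
])

```text
clock: 24.88
eef_pos: [433.5, -171.1, 201.6]
tool_rot: [1.406, 1.568, -0.236]
force: [-0.1, 0.1, -1.0]
width: 31.1
```

```bash
python3 -c "
from p import *
go(463.2,303.4,198,-4)
"
```

```text
turn [-0.1  0.  -0.2] shift [   3.6   -3.5 -475.4] j7 after~ 0.59
turn [179.9  -0.3  -0. ] shift [  3.6   3.5 475.4] j7 after~ 3.74
24.875 [ 433.5 -171.1  201.6] F [-0.1  0.1 -1. ] w 31.1
```

Call:
jog_arm([
  [[0,0,0],[-5,0,-28],1],
  [[0,0,0],[-5,-0.5,-50],1],
  [[0,0,0],[0,-0.5,-55],1],
  [[0,0,0],[0,-0.5,-55],1],
  [[0,0,0],[0,-0.5,-55],1],
  [[0,0,0],[0,-0.5,-55],1],
  [[0,0,0],[0,-0.5,-55],1],
  [[0,0,0],[0,0,-55],1],
])

```text
clock: 25.88
eef_pos: [457.9, 237.7, 208.9]
tool_rot: [-0.908, 1.568, -2.55]
force: [0.6, 0.3, -2.0]
width: 31.1
```

Call:
jog_arm([
  [[0,0,0],[0,-0.5,-45],1],
  [[0,0,0],[0,0,-25],1],
  [[0,0,0],[0,0,0],1],
  [[0,0,0],[0,0,0],1],
])

```text
clock: 26.38
eef_pos: [462.8, 304.2, 209.4]
tool_rot: [-0.571, 1.568, -2.214]
force: [0.8, -0.2, -1.0]
width: 31.7
```

```bash
python3 -c "
from p import *
go(463.2,306,92,-4)
d=grab('side'); save('s9.png',d['img'][90:210,190:310],5)"
```

```text
turn [-0.2  0.1  0.1] shift [117.4   0.2  -1.8] j7 after~ -0.35
turn [ 1.798e+02  1.000e-01 -2.000e-01] shift [117.4  -0.2   1.8] j7 after~ 2.79
26.375 [462.8 304.2 209.4] F [ 0.8 -0.2 -1. ] w 31.7
```

View pics/s9.png

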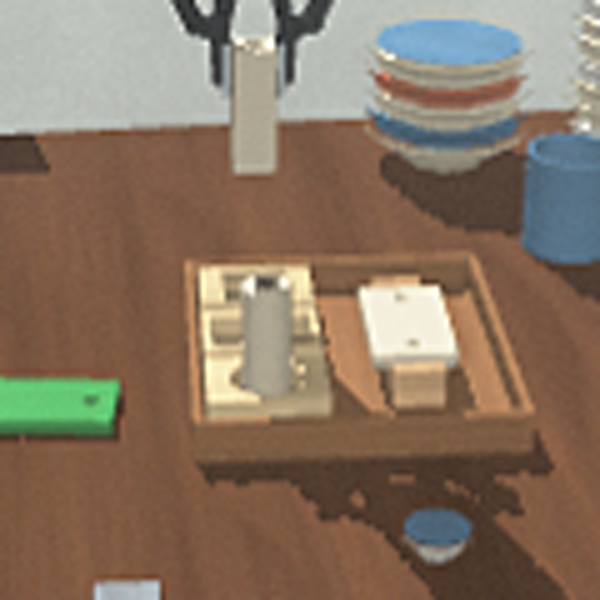

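The round prop stands upright in its pocket at (268,335), and the square is held upright at (254,110). I'll lower the square.

Call:
jog_arm([
  [[0,0,0],[25,0,-1.5],1],
  [[0,0,0],[35,0,0],1],
  [[0,0,0],[25,0,0],1],
  [[0,0,0],[15,0,0],1],
  [[0,0,0],[8,0,0],1],
  [[0,0,0],[4,0,0],1],
  [[0,0,0],[2,0,0],1],
  [[0,0,0],[0,0,0],1],
])

```text
clock: 27.42
eef_pos: [463.6, 307.8, 96.8]
tool_rot: [2.369, 1.57, 0.727]
force: [-0.9, -0.1, -1.7]
width: 31.3
```

Call:
jog_arm([
  [[0,0,0],[1,0,0],1],
  [[0,0,0],[0.7,0,0],1],
  [[0,0,0],[0,0,0],1],
])

```text
clock: 27.8
eef_pos: [463.3, 307.6, 94.7]
tool_rot: [-2.755, 1.571, 1.886]
force: [-0.9, 0.7, -1.2]
width: 31.4
```

Call:
jog_arm([
  [[0,0,0],[1,0,1.5],1],
  [[0,0,0],[0.7,0,0],1],
  [[0,0,0],[0.6,0,0],1],
  [[0,0,0],[0,0,0],1],
])

```text
clock: 28.3
eef_pos: [463.2, 306.0, 92.3]
tool_rot: [-1.162, 1.571, -2.804]
force: [0.1, 0.1, -1.4]
width: 31.4
```

Call:
jog_arm([
  [[0,0,0],[0.6,0,0],1],
  [[0,0,0],[0.5,0,0],1],
  [[0,0,0],[0,0,0],1],
])

```text
clock: 28.68
eef_pos: [463.3, 306.1, 92.2]
tool_rot: [3.134, 1.57, 1.492]
force: [-1.1, -0.6, 6.7]
width: 31.5
```

It seated at z 92.2. I'll release and rise, then plan the oblong.

Call:
jog_arm([
  [[0,0,0],[-0.4,0,0],0.2],
  [[0,0,0],[0,0,0],0],
  [[0,0,0],[0,0,0],-0.4],
  [[0,0,0],[0,0,0],-0.6],
  [[0,0,0],[0,0,0],-0.7],
  [[0,0,0],[-20,0,0],-0.7],
  [[0,0,0],[-40,0,0],-0.7],
  [[0,0,0],[-55,0,0],-0.7],
])

```text
clock: 29.68
eef_pos: [462.4, 305.6, 206.9]
tool_rot: [-0.826, 1.568, -2.468]
force: [0.2, 0.7, 0.7]
width: 72.3
```

```bash
python3 -c "
from m import *
from p import *
go(568.3,-356,205,-4)
go(568.3,-356,205,69.5)
d=grab('top'); X,z=tops(d,(535,219),90); print(X.mean(0),z,cv2.minAreaRect(X.astype(np.float32)))"
```

```text
turn [-0.1  0.1  0.1] shift [  1.9 151.8 652.7] j7 after~ -0.34
turn [179.9   0.2  -0.2] shift [   1.9 -151.8 -652.7] j7 after~ 2.8
29.675 [462.4 305.6 206.9] F [0.2 0.7 0.7] w 72.3
turn [-73.6   0.    0.2] shift [   1.9 -582.7  330.9] j7 after~ -1.63
turn [106.4   0.2  -0. ] shift [   1.9  582.7 -330.9] j7 after~ 1.52
29.675 [462.4 305.6 206.9] F [0.2 0.7 0.7] w 72.3
[ 568.11342788 -356.39871738] 90.08177819164189 ((568.329833984375, -356.05908203125), (28.928123474121094, 60.243934631347656), 69.46819305419922)
```

Call:
jog_arm([
  [[0,0,0],[0,6,28],-0.7],
  [[0,0,0],[0,13,54],-0.7],
  [[0,0,0],[0,13,54],-0.7],
  [[0,0,0],[0,13,54],-0.7],
  [[0,0,0],[0,13,54],-0.7],
  [[0,0,0],[0,13,54],-0.7],
  [[0,0,0],[0,13,54],-0.7],
  [[0,0,0],[0,13,54],-0.7],
])

```text
clock: 30.72
eef_pos: [531.3, -107.5, 206.6]
tool_rot: [2.169, 1.57, 0.527]
force: [1.7, 0.8, 1.0]
width: 72.2
```

Call:
jog_arm([
  [[0,0,0],[0,12,54],-0.7],
  [[0,0,0],[0,12,54],-0.7],
  [[0,0,0],[0,12,54],-0.7],
  [[0,0,0],[0,12,54],-0.7],
  [[0,0,0],[0,7,31],-0.7],
  [[-10,0,0],[0,0,0],-0.7],
  [[-10.5,0,0],[0,0,0],-0.7],
  [[-10.5,0,0],[0,0,0],-0.7],
])

```text
clock: 31.72
eef_pos: [568.2, -356.1, 206.2]
tool_rot: [-2.677, 1.57, 2.511]
force: [-1.0, 0.1, -0.2]
width: 72.6
```

Call:
jog_arm([
  [[-10.5,0,0],[0,0,0],-0.7],
  [[-10.5,0,0],[0,0,0],-0.7],
  [[-10.5,0,0],[0,0,0],-0.7],
  [[-10.5,0,0],[0,0,0],-0.7],
  [[0,0,0],[0,0,0],-0.7],
  [[0,0,0],[0,0,0],-0.7],
])

```text
clock: 32.48
eef_pos: [568.3, -356.2, 206.5]
tool_rot: [2.881, 1.57, 2.51]
force: [0.7, -0.2, -0.3]
width: 72.3
```

```bash
python3 -c "
from p import *
go(568.6,-356,76,69.5)"
```

```text
turn [-0.8 -0.  -0. ] shift [130.5   0.3   0.2] j7 after~ 1.74
turn [179.2  -0.    0. ] shift [130.5  -0.3  -0.2] j7 after~ 4.88
32.475 [ 568.3 -356.2  206.5] F [ 0.7 -0.2 -0.3] w 72.3
```

Call:
jog_arm([
  [[-0.8,0,0],[20,0,0],-0.7],
  [[0,0,0],[35,0,0],-0.7],
  [[0,0,0],[35,0,0],-0.7],
  [[0,0,0],[25,0,0],-0.6],
  [[0,0,0],[14,0,0],-0.4],
  [[0,0,0],[0,0,0],-0.2],
  [[0,0,0],[0,0,0],0],
  [[0,0,0],[0,0,0],0.1],
])

```text
clock: 33.48
eef_pos: [569.2, -356.5, 79.0]
tool_rot: [-0.192, 1.569, -0.546]
force: [0.2, 0.4, -0.6]
width: 38.5
```

Call:
jog_arm([
  [[0,0,0],[0,0,0],0.2],
  [[0,0,0],[0,0,0],0.3],
  [[0,0,0],[0,0,0],0.5],
  [[0,0,0],[0,0,0],1],
  [[0,0,0],[0,0,0],1],
  [[0,0,0],[0,0,0],1],
])

```text
clock: 34.22
eef_pos: [568.6, -356.7, 78.3]
tool_rot: [-0.649, 1.57, -1.004]
force: [0.0, -1.3, 5.3]
width: 27.5
```

Call:
jog_arm([
  [[0,0,0],[-3,0,0],1],
  [[0,0,0],[-20,0,0],1],
  [[0,0,0],[-40,0,0],1],
  [[0,0,0],[-40,0,0],1],
  [[0,0,0],[-40,0,0],1],
  [[0,0,0],[0,0,0],1],
])

```text
clock: 34.98
eef_pos: [570.6, -357.1, 225.5]
tool_rot: [-0.145, 1.563, -0.499]
force: [0.4, -0.5, -3.2]
width: 27.4
```

```bash
python3 -c "
from p import *
go(457.8,228,220,86)
go(457.8,228,220,69.5)
print(read_state()['qpos'].round(2))
"
```

```text
turn [-16.3   0.5   0.1] shift [   5.5  575.8 -153.3] j7 after~ 1.48
turn [163.7   0.2  -0.7] shift [   5.5 -575.8  153.3] j7 after~ 4.62
34.975 [ 570.6 -357.1  225.5] F [ 0.4 -0.5 -3.2] w 27.4
turn [0.2 0.5 0.1] shift [   5.5  508.6 -310.6] j7 after~ 1.77
turn [-1.798e+02 -1.000e-01  7.000e-01] shift [   5.5 -508.6  310.6] j7 after~ -1.37
34.975 [ 570.6 -357.1  225.5] F [ 0.4 -0.5 -3.2] w 27.4
[ 0.49  0.69  0.05  1.49 -0.04  0.96  1.76]
```

Call:
jog_arm([
  [[-8.2,0,0],[0,0,0],1],
  [[-8.1,0,0],[0,0,0],1],
  [[0,0,0],[0,28,-7],1],
  [[0,0,0],[0,52,-14],1],
  [[0,0,0],[0,52,-14],1],
  [[0,0,0],[0,52,-14],1],
  [[0,0,0],[0,52,-14],1],
  [[0,0,0],[0,52,-14],1],
])

```text
clock: 35.98
eef_pos: [510.3, -61.5, 220.1]
tool_rot: [2.916, 1.569, 2.847]
force: [0.7, -1.3, -1.8]
width: 27.4
```

Call:
jog_arm([
  [[0,0,0],[0,52,-14],1],
  [[0,0,0],[0,52,-14],1],
  [[0,0,0],[0,52,-14],1],
  [[0,0,0],[0,52,-14],1],
  [[0,0,0],[0,50,-13],1],
  [[0,0,0],[0,28,-7],1],
  [[0,0,0],[0,0,0],1],
  [[0,0,0],[0,0,0],1],
])

```text
clock: 36.98
eef_pos: [455.2, 226.1, 220.2]
tool_rot: [-2.238, 1.569, -2.308]
force: [0.4, -1.0, -2.0]
width: 27.2
```

```bash
python3 -c "
from p import *
go(457.8,228,93,86)
d=grab('side'); save('s10.png',d['img'][90:210,190:310],5)"
```

```text
turn [-0.  -0.1  0.1] shift [127.2   2.1   2.5] j7 after~ 0.96
turn [1.8e+02 1.0e-01 1.0e-01] shift [127.2  -2.1  -2.5] j7 after~ 4.1
36.975 [455.2 226.1 220.2] F [ 0.4 -1.  -2. ] w 27.2
```

View pics/s10.png

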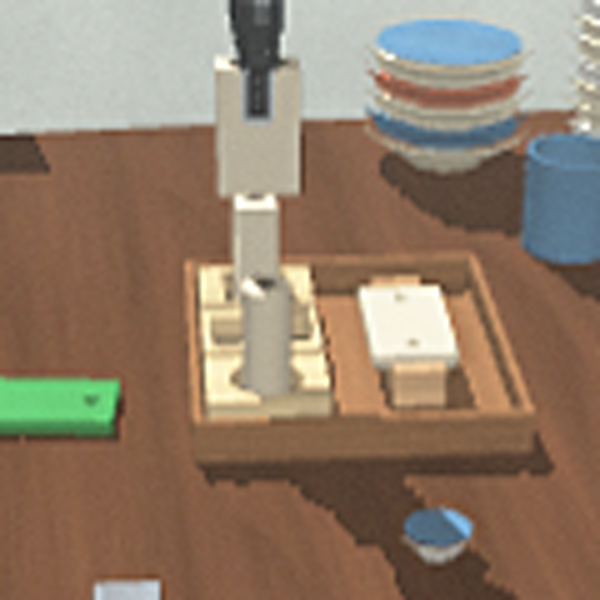

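The oblong is held upright above the middle pocket, with the round prop at (268,335) and the square at (257,240) standing in theirs. I'll lower it.

Call:
jog_arm([
  [[0,0,0],[20,2,2.5],1],
  [[0,0,0],[30,0,0],1],
  [[0,0,0],[30,0,0],1],
  [[0,0,0],[20,0,0],1],
  [[0,0,0],[12,0,0],1],
  [[0,0,0],[6,0,0],1],
  [[0,0,0],[3,0,0],1],
  [[0,0,0],[0,0,0],1],
])

```text
clock: 38.02
eef_pos: [458.5, 229.0, 100.1]
tool_rot: [0.541, 1.57, 0.472]
force: [-0.4, -0.6, -1.8]
width: 27.6
```

Call:
jog_arm([
  [[0,0,0],[1.5,0,0],1],
  [[0,0,0],[1,0,0],1],
  [[0,0,0],[0.7,0,0],1],
  [[0,0,0],[0,0,0],1],
])

```text
clock: 38.52
eef_pos: [458.2, 229.0, 96.5]
tool_rot: [2.659, 1.571, 2.589]
force: [0.6, -0.9, -2.5]
width: 27.7
```

Call:
jog_arm([
  [[0,0,0],[1.5,0,0],1],
  [[0,0,0],[1,0,0],1],
  [[0,0,0],[0.7,0,0],1],
  [[0,0,0],[0,0,0],1],
])

```text
clock: 39.02
eef_pos: [458.2, 228.9, 93.2]
tool_rot: [-2.812, 1.571, -2.881]
force: [0.3, -0.1, -2.0]
width: 27.4
```

Call:
jog_arm([
  [[0,0,0],[0.6,0,0],1],
  [[0,0,0],[0.6,0,0],1],
  [[0,0,0],[0,0,0],1],
])

```text
clock: 39.4
eef_pos: [458.2, 229.0, 92.2]
tool_rot: [1.827, 1.571, 1.758]
force: [-0.6, -0.6, -0.1]
width: 27.4
```

Call:
jog_arm([
  [[0,0,0],[0.6,0,0],1],
  [[0,0,0],[0,0,0],1],
  [[0,0,0],[0,0,0],1],
])

```text
clock: 39.78
eef_pos: [458.3, 228.9, 92.2]
tool_rot: [0.513, 1.57, 0.443]
force: [-1.1, -1.6, 7.0]
width: 27.3
```

Call:
jog_arm([
  [[0,0,0],[-0.3,0,0],0.3],
  [[0,0,0],[0,0,0],0.2],
  [[0,0,0],[0,0,0],0],
  [[0,0,0],[0,0,0],-0.1],
  [[0,0,0],[0,0,0],-0.1],
  [[0,0,0],[-20,0,0],-0.1],
  [[0,0,0],[-40,0,0],-0.1],
  [[0,0,0],[-55,0,0],-0.1],
])

```text
clock: 40.78
eef_pos: [457.4, 228.5, 207.0]
tool_rot: [-2.591, 1.568, -2.661]
force: [1.9, 0.6, 0.3]
width: 46.8
```

Call:
jog_arm([
  [[0,0,0],[-40,0,0],-0.1],
  [[0,0,0],[0,0,50],-0.1],
  [[0,0,0],[0,-50,0],-0.1],
  [[0,0,0],[0,-50,0],-0.1],
  [[0,0,0],[0,-50,0],-0.1],
  [[0,0,0],[0,-50,0],-0.1],
  [[0,0,0],[0,-50,0],-0.1],
  [[0,0,0],[0,0,0],-0.1],
])

```text
clock: 41.78
eef_pos: [490.0, -28.8, 246.8]
tool_rot: [-1.758, 1.568, -1.836]
force: [0.0, 0.6, -0.1]
width: 46.8
```

```bash
python3 -c "
from m import *
d=grab('top'); a=d['img'][110:230,105:255]
s=grab('side'); b=s['img'][90:210,190:340]
save('fin.png',np.vstack([a,b]),2.5)
P=cloud(d)
m=(P[...,2]>97)&(P[...,2]<112)&(P[...,0]>380)&(P[...,0]<540)&(P[...,1]>100)&(P[...,1]<350)
n,l,st,ce=cv2.connectedComponentsWithStats(m.astype(np.uint8))
for k in range(1,n):
  if st[k,4]>20: print(st[k,4],np.nanmedian(P[l==k],0).round(1))
m=(P[...,2]>33)&(P[...,2]<45)&(P[...,0]>525)&(P[...,0]<602)&(P[...,1]>155)&(P[...,1]<285)
m=cv2.morphologyEx(m.astype(np.uint8),cv2.MORPH_OPEN,np.ones((3,3)))>0
print(np.nanmedian(P[m],0),P[m][:,2].std(),cv2.minAreaRect(P[m][:,:2].astype(np.float32)))
print(read_state()['eef_pos'],read_state()['force'])
"
```

```text
201 [458.3 228.4 103.7]
121 [462.9 300.4 103.3]
103 [451.9 151.6 103.8]
[562.31873552 220.12862565  37.68257927] 2.114071435599512 ((563.6456298828125, 220.36236572265625), (112.64972686767578, 62.235477447509766), 85.50907897949219)
[490.74984731 -23.95664188 246.80612041] [0.0105197  0.82638423 1.4435798 ]
```

View pics/fin.png

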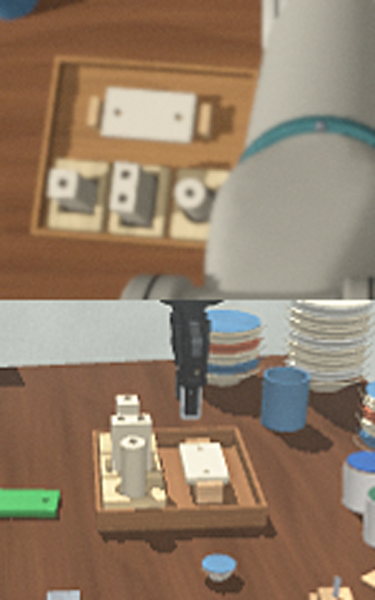

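All three props stand upright in their pockets, with tops at 103.3–103.8 mm against the expected 104. The plate lies flat between the stops, with its top near 38 mm. The gripper is clear, so I'll hand in.

```bash
python3 -c "
from cell import *
print(finish_job())"
```

```text
the job is handed in; nothing more can be done
None
```

The caddy is packed and the job handed in at about 42 s of the 144 s allowed. I lifted the plate level off its dowels and laid it on the bed. Then I stood the round, square and oblong props in their own pockets, each lowered until contact and then released.

- **Props:** in the last images all three stand upright, with tops at 103.3–103.8 mm against an expected 104 mm.
- **Plate:** it lies flat between the stops, centred at about (563.6, 220.4) mm against the estimated bed centre of (563.8, 220.9) mm. Its top is at about 38 mm, as expected.
- **Half-height props:** I never went to them. They stood in place in an image taken before the square pickup, but I did not measure them again at the end.
- **Forces:** readings stayed under about 9 N, and the gripper was clear of everything at hand-in.
- **Disagreements:** the side camera put the plate and prop tops about 6–8 mm further towards −y than the top camera. I put this down to visible side faces in the side-view masks and used the top view. The square prop's yaw was uncertain by several degrees, so I let the jaws align it.

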